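Roll the brass hex stock blue flat up

ROBOT

A 6-joint arm with a two-finger parallel gripper is mounted at the origin on the work surface; the furniture and walls round the work are solid. World frame = base frame: x ahead of the robot, y to its left, z up, the work surface at z = 0. Lengths are in m, angles in rad, forces in N, time in s.
With the tool pointing down it reaches from about 0.35 to 0.975 m from the base axis. Payload 4.9 kg.
Tool frame: the origin (TCP) lies midway between the tips of the shut fingers; the grasp point (between the pads) lies 19 mm behind it; z points along the fingers, y is the line along which they close (so a half turn about z gives the same grasp; the last joint's range is limited). The gripper opens to 85 mm and grips with 20 to 120 N. Pads are 22 mm wide; open, the fingers measure 114 mm over their backs; the gripper's body (76 mm by 85 mm) begins 54 mm behind the grasp point. The pads swing forward as they close: fully open they stand 13 mm farther back than shut.
Start: joints at [1.077, 0.053, 1.613, -0, 1.476, -0.119], TCP at [0.229, 0.582, 0.231] pointing down, gripper open.
Joint ranges: [-3.01, 3.01], [-1.01, 2.22], [0.06, 2.58], [-1.02, 4.17], [0.09, 2.62], [-3.14, 3.14]. Speed limits (rad/s): [2.57, 2.57, 3.14, 3.14, 3.14, 3.14].

INTERFACE

Orientations are given as a unit quaternion [w, x, y, z].
In Python, from plant import state, grab_frame, camera_info, job_done, spot_in, masks_of, pinpoint gives the robot as it stands.
- The arm moves only by the shell command python3 -m handwheel 'ROWS' [OPENING]. ROWS is JSON, a list that holds one entry, the list of rows, each a list of 6 numbers: the shift along the world's x, y, z in m, then the turn, a rotation vector about the world's x, y, z in degrees. In form: [[[tx, ty, tz, ax, ay, az], ...]]. A call has 1 to 20 rows; each row shifts and turns the commanded pose from where the row before left it; what a row does not reach is not made up. A row lasts 1/12 s, in which the tool goes at most 41.7 mm and 7.16 degrees, less where a joint would pass 70% of its speed; a pose out of reach is approached as far as the arm can. A call is refused whole if a number of a shift passes 0.0417 or a number of a turn 7.16, either way. A call with a gripper value outside its range is refused whole. OPENING is the opening, from 0 (shut) to 1 (fully open), set as the call begins (- or left out, the last holds). The fingers move at their own pace and stop on an object; the grip force is fixed at half the most. Time passes only in rows, so rows that do not move let the fingers close. It gives the time, the measured TCP pose, the force, the opening and the grip force at its end, in the units of the state.
- state(): the state, without advancing time (a new reading comes with each control period).
- grab_frame(name): name is "scene" or "top" or "wrist"; returns (picture, depth): 420x560x3 uint8, blue, green, red; 420x560 float32, m along the optical axis (not along the pixel's ray), 0 where there is no reading.
- camera_info(name): a dict with "fx", "fy", "cx", "cy" (pixels), "T" (4x4, takes a point from camera to world coordinates). Camera axes: x right, y up, looking along -z (the intrinsics and any distortion apply to the point x, -y, -z); pixel columns grow to the right and rows downward; lengths in m; the calibration is good to about 2 mm. A picture is of the moment at which its call begins: read the wrist's pose just before it. camera_info takes no time and is no camera call; for the wrist camera it gives the pose at the moment of the call.
- job_done(): hands the job in; it is judged then, once.
Trained networks look in the newest picture that a camera, given by its name, has taken for a name from the list of things; names that differ only in an ending like _2 or _b are one class to them, and where a whole thing is asked for, a point or a joint stands for the part that bears it (a point fixed in the world has none). Each returns a list of dicts, best first, with "conf" (0 to 1); they miss things now and then, are a little off and sometimes report something else, mostly with a low value. They report only what shows in the picture. A call takes as long as a camera call. They do not tell look-alikes from the thing itself.
- spot_in(camera, thing): "box" ([left, top, width, height] in pixels, round what is visible of it).
- masks_of(camera, thing): "region" (420x560 bool, what is visible of it) and "box" ([left, top, width, height] in pixels, round what is visible of it).
- pinpoint(camera, thing): "position" ([column, row] in pixels: a listed point, or the origin of a listed thing).
The state is a dict: "time": time; "joint_pos": joint angles; "joint_vel": joint speeds; "joint_efforts": joint torques, N m; "tool_pos": TCP position; "tool_rot": TCP orientation; "contact_force": force on the tool from outside, world axes, zero at the start; "ft_torque": the same for the moment, N m; "gripper_width": opening from 0.0 (shut) to 1.0 (fully open); "grasp_force": force on a finger pad.
Only numpy, scipy, OpenCV 4.12 (cv2) and the standard library are available. Lean on these libraries where they do the work, as an engineer would, in place of code of your own. Each camera call takes 0.05 s, during which the arm holds its last target. There are 200 camera calls.

TASK

Two short pieces of hex bar, one brass and one steel, lie on the green rubber bench mat. Roll the brass piece over on the mat so that its blue-painted flat faces straight up, ready for scribing, and leave it lying there; leave the steel piece, which is already blue side up, as it is.

Things in the scene. Friction and masses are not known exactly. Their poses are not given: they have to be found in the camera images.
- brass_bar_center (a point): Brass-coloured hexagonal bar, 34 mm across flats, 39 across corners, 68 long, each flat 19.6 wide. Point: its centre, 17 mm above what it lies on. y: along the bar; z: outward normal of its one blue-painted flat. Loose, about 0.6 kg. It starts with the blue flat facing one side, 60 degrees from up: one roll by one flat, away from that side, brings it up and moves the bar 20 mm.
- brass_bar_blue (a point): Centre of that blue flat, axes as the bar's. Past 30 degrees of roll the bar drops onto the next flat by itself. A level push low on the side slides or jams it; a finger starting low against the side and going 45 degrees up and forward tips it past balance over its far bottom edge after 13 mm each way.
- steel_bar_center (a point): Steel-grey hexagonal bar, 34 mm across flats, 39 across corners, 68 long, each flat 19.6 wide. Point: its centre, 17 mm above what it lies on. y: along the bar; z: outward normal of its one blue-painted flat. Loose, about 0.55 kg. Its blue flat already faces up. Not to be disturbed.
- bench_mat_top (a point): Centre of the top face of the dark green rubber bench mat, 220 x 340 x 3 mm (x, y, thickness), fixed; x and y run along its short and long sides; its top is 3 mm above the table. It grips: metal on it slides only at about its own weight (friction about 1.1).
Not all that is in view belongs to the job. Of the things that look like the part that bears brass_bar_center, the middle-sized one is meant. Leave any orange look-alike of the part that bears steel_bar_center alone.

How it is judged:
At the end, for the whole second after the job is handed in: The brass bar lies at rest on the mat (its centre over the mat and no more than 24 mm above its top), its blue flat facing up within 10 degrees; the steel bar's blue flat still faces up within 10 degrees (angle between each of brass_bar_center, steel_bar_center's own z axis and vertical below 0.17 rad and x of brass_bar_center in the frame of bench_mat_top between -0.11 and 0.11 m and y of brass_bar_center in the frame of bench_mat_top between -0.17 and 0.17 m and z of brass_bar_center in the frame of bench_mat_top below 0.024 m and linear speed of brass_bar below 0.02 m/s); the robot touches nothing.
It fails at once if the steel bar is moved by more than 20 mm (distance of steel_bar_center from where it was at the start of the episode above 0.02 m).
It also fails if it takes over 32 s, if anything falls off the work surface, if the arm or the gripper's body presses on something with over 40 N, if the wrist force passes 120 N, or if a joint passes its speed limit or range.

## Working session

There is one attempt and no reset: what is moved stays moved. The work goes in short steps, Python scripts to look and compute and a shell command to move; the robot and the scene stay as the last step left them, time stands still between calls to the robot, and variables do not carry over. Pictures are saved under pics/ and viewed, at most 10 in all, crops included, and the job is handed in when it is done.

```bash
mkdir -p pics
cat > h.py <<'E'
import numpy as np,cv2
from plant import *
def world(cam,col,row,d,ci=None):
    c=ci or camera_info(cam); T=np.array(c["T"])
    p=np.array([(col-c["cx"])/c["fx"]*d,-(row-c["cy"])/c["fy"]*d,-d*np.ones_like(d),np.ones_like(d)])
    return (T@p)[:3]
E
python3 - <<'E'
from h import *
for cam in ["top","scene"]:
    im,d=grab_frame(cam); cv2.imwrite(f"pics/{cam}0.png",im); np.save(f"{cam}_d.npy",d)
    for t in ["brass_bar_center","brass_bar_blue","steel_bar_center","bench_mat_top"]:
        for r in pinpoint(cam,t):
            c,w=r["position"]; dd=d[int(w),int(c)]
            print(cam,t,round(r["conf"],2),np.round([c,w]),world(cam,c,w,dd).round(3))
s=state();print(s["time"],s["tool_pos"],s["tool_rot"],s["contact_force"])
E
```

```text
top brass_bar_center 0.98 [174. 166.] [0.519 0.102 0.038]
top brass_bar_center 0.84 [263. 256.] [ 0.333 -0.076  0.047]
top brass_bar_center 0.74 [336. 230.] [ 0.386 -0.223  0.027]
top brass_bar_blue 0.89 [337. 237.] [ 0.372 -0.225  0.017]
top brass_bar_blue 0.86 [171. 160.] [0.533 0.109 0.039]
top brass_bar_blue 0.7 [253. 255.] [ 0.337 -0.055  0.026]
top steel_bar_center 0.9 [345. 162.] [ 0.525 -0.246  0.035]
top steel_bar_center 0.65 [344. 302.] [ 0.242 -0.231  0.032]
top bench_mat_top 0.83 [227. 160.] [ 0.544 -0.003  0.001]
top bench_mat_top 0.31 [175. 161.] [0.532 0.101 0.038]
scene brass_bar_center 0.77 [328. 259.] [ 0.378 -0.24   0.026]
scene brass_bar_center 0.75 [269. 190.] [0.512 0.073 0.03 ]
scene brass_bar_center 0.61 [260. 240.] [ 0.323 -0.102  0.037]
scene brass_bar_blue 0.86 [321. 260.] [ 0.378 -0.222  0.015]
scene brass_bar_blue 0.71 [254. 230.] [ 0.332 -0.071  0.045]
scene brass_bar_blue 0.56 [264. 187.] [0.504 0.081 0.039]
scene steel_bar_center 0.97 [280. 295.] [ 0.229 -0.253  0.024]
scene steel_bar_center 0.83 [378. 241.] [ 0.513 -0.266  0.02 ]
scene steel_bar_center 0.69 [323. 218.] [ 0.484 -0.134  0.038]
scene bench_mat_top 0.93 [301. 203.] [0.557 0.002 0.004]
0.5 [0.22878414 0.58156962 0.23123398] [-2.76092539e-05  1.86323265e-01  9.82488492e-01 -5.09803992e-05] [-0.97552089 -0.57373172 -0.24785516]
```

View pics/top0.png

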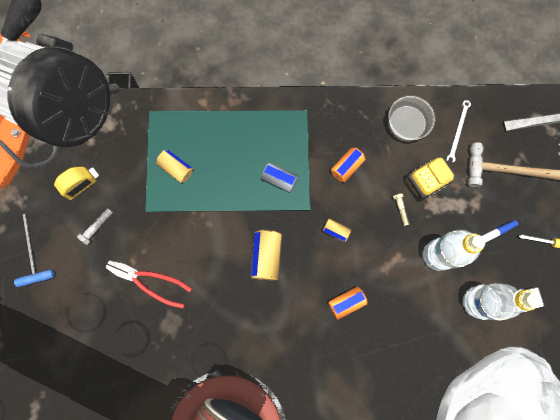

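View pics/scene0.png

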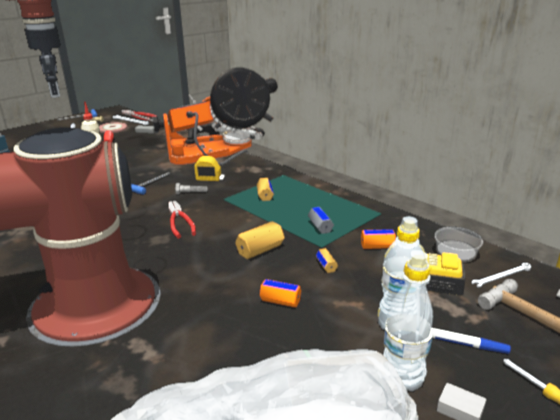

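Top view, brass look-alikes: (174,166) on the mat, (265,256) big, and (336,230) small. The middle-sized one is (174,166), and its blue flat is on the upper-right (+x,-y) side. The steel bar is at (280,178), with orange look-alikes at (348,163) and (348,302). I'll confirm with a crop and measure the axis.

Run:
```python
from h import *
im,d=grab_frame("top"); cv2.imwrite("pics/crop.png",cv2.resize(im[100:300,140:380],None,fx=3,fy=3,interpolation=cv2.INTER_CUBIC)[:600,:720])
for t in ["brass_bar_center","steel_bar_center"]:
  for r in masks_of("top",t):
    m=r["region"]&(d>0); v,u=np.nonzero(m); P=world("top",u.astype(float),v.astype(float),d[m]).T
    k=P[:,2]>0.012; P=P[k]
    if len(P)<20: continue
    rc=cv2.minAreaRect((P[:,:2]*1000).astype(np.float32)); b=cv2.boxPoints(rc)
    e=[b[1]-b[0],b[2]-b[1]]; L=max(e,key=np.linalg.norm)
    print(t,round(r["conf"],2),r["box"],"c",np.round(rc[0]),"size",np.round(rc[1]),"axis deg",round(np.degrees(np.arctan2(L[1],L[0]))%180,1),"z95",np.percentile(P[:,2],[50,95]).round(4), "top c",P[P[:,2]>np.percentile(P[:,2],60)].mean(0).round(3))
p=lambda c,r:world("top",float(c),float(r),float(d[r,c])).round(4); print("mat z",p(220,140),p(200,195),p(150,200),p(152,113))
s=state();R=cv2.Rodrigues
from scipy.spatial.transform import Rotation as Ro
q=s["tool_rot"];print(Ro.from_quat([q[1],q[2],q[3],q[0]]).as_matrix().round(3),s["time"])
```

```text
brass_bar_center 0.9 [253.4, 230.4, 27.2, 50.0] c [336. -80.] size [54. 93.] axis deg 174.7 z95 [0.0446 0.0489] top c [ 0.336 -0.08   0.047]
brass_bar_center 0.81 [155.0, 150.0, 35.7, 34.1] c [526. 105.] size [70. 39.] axis deg 52.9 z95 [0.0346 0.0391] top c [0.526 0.106 0.038]
brass_bar_center 0.66 [323.1, 222.6, 27.6, 20.2] c [ 387. -225.] size [51. 30.] axis deg 63.4 z95 [0.0233 0.0278] top c [ 0.387 -0.225  0.026]
steel_bar_center 0.75 [264.1, 161.5, 31.5, 31.2] c [ 500. -111.] size [68. 41.] axis deg 63.3 z95 [0.0346 0.0391] top c [ 0.498 -0.111  0.038]
steel_bar_center 0.75 [326.9, 286.7, 40.3, 33.7] c [ 241. -239.] size [39. 69.] axis deg 116.2 z95 [0.0316 0.0359] top c [ 0.241 -0.24   0.034]
steel_bar_center 0.69 [328.2, 144.4, 38.7, 38.6] c [ 524. -253.] size [37. 68.] axis deg 137.6 z95 [0.0318 0.0363] top c [ 0.524 -0.253  0.035]
mat z [0.5871 0.0123 0.0017] [0.4672 0.0535 0.0043] [0.4584 0.1564 0.0039] [0.6498 0.1576 0.0016]
[[-0.931  0.366  0.   ]
 [ 0.366  0.931  0.   ]
 [-0.     0.    -1.   ]] 0.65
```

View pics/crop.png

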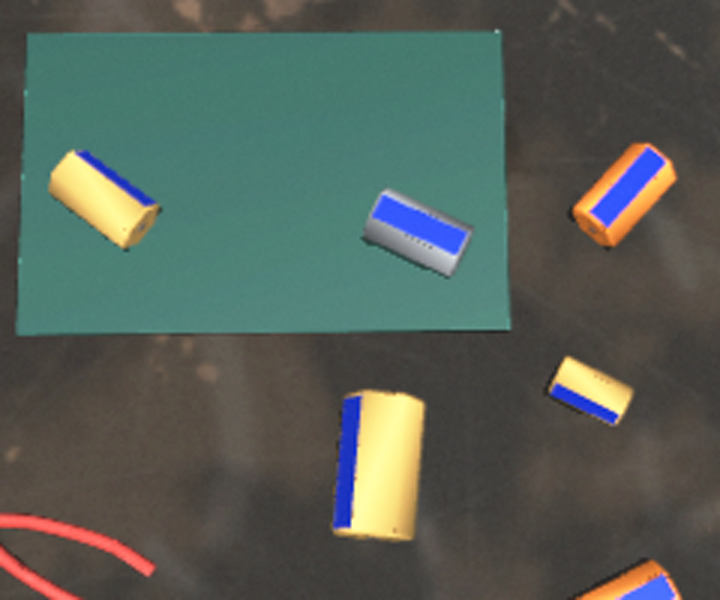

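The crop confirms that the middle-sized brass bar is the one on the mat, at crop (105,198), with blue on its +x,-y side. Its centre is (0.526, 0.105), the axis is at 53° and the measured size is 70x39, which fits. The roll direction is (-0.80, 0.60). I'll approach on the blue side with the fingers shut.

```bash
python3 -m handwheel '[[[0.018,-0.034,0,0,0,-1.3],[0.018,-0.034,0,0,0,-1.3],[0.018,-0.034,0,0,0,-1.3],[0.018,-0.034,0,0,0,-1.3],[0.018,-0.034,0,0,0,-1.3],[0.018,-0.034,0,0,0,-1.3],[0.018,-0.034,0,0,0,-1.3],[0.018,-0.034,0,0,0,-1.3],[0.018,-0.034,0,0,0,-1.3],[0.018,-0.034,0,0,0,-1.3],[0.018,-0.034,0,0,0,-1.3],[0.018,-0.034,0,0,0,-1.2],[0.024,-0.02,-0.015,0,0,0],[0.024,-0.02,-0.015,0,0,0],[0.024,-0.02,-0.015,0,0,0],[0.024,-0.02,-0.015,0,0,0],[0.024,-0.02,-0.015,0,0,0],[0,0,0,0,0,0],[0,0,0,0,0,0]]]' 0
python3 - <<'E'
from h import *
ci=camera_info("wrist"); im,d=grab_frame("wrist"); cv2.imwrite("pics/w1.png",im)
for r in masks_of("wrist","brass_bar_center"):
    m=r["region"]&(d>0); v,u=np.nonzero(m); P=world("wrist",u.astype(float),v.astype(float),d[m],ci).T
    P=P[P[:,2]>0.01]
    rc=cv2.minAreaRect((P[:,:2]*1000).astype(np.float32)); b=cv2.boxPoints(rc)
    L=max([b[1]-b[0],b[2]-b[1]],key=np.linalg.norm)
    print(round(r["conf"],2),r["box"],np.round(rc[0],1),np.round(rc[1]),np.degrees(np.arctan2(L[1],L[0]))%180,np.percentile(P[:,2],95))
E
```

```text
time: 2.23
tool_pos: [0.5647, 0.0725, 0.1547]
tool_rot: [-0.002, 0.318, 0.948, -0.0]
contact_force: [-0.8, 0.3, 0.1]
gripper_width: 0.0
grasp_force: 0.0
0.74 [241.6, 109.6, 89.8, 53.5] [524.5 103.1] [68. 39.] 51.63876 0.03807175852596961
0.74 [1.3, 107.5, 19.4, 38.8] [380.6 -70.7] [17. 30.] 125.94938 0.02966959454982175
```

View pics/w1.png

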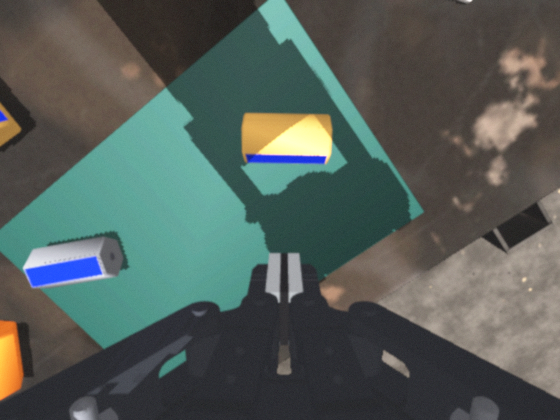

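The wrist view shows the brass bar at (287,138) directly ahead of the shut fingers at (285,275). They are parallel to it, about 20 mm clear, and the steel bar at (75,262) is well away. Next I go down and then forward gently to contact.

```bash
python3 -m handwheel '[[[0,0,-0.03,0,0,0],[0,0,-0.03,0,0,0],[0,0,-0.03,0,0,0],[0,0,-0.03,0,0,0],[0,0,-0.016,0,0,0],[0,0,-0.008,0,0,0],[0,0,0,0,0,0],[-0.004,0.003,0,0,0,0],[-0.004,0.003,0,0,0,0],[-0.0024,0.0018,0,0,0,0],[0,0,0,0,0,0],[0,0,0,0,0,0]]]'
```

```text
time: 3.33
tool_pos: [0.5549, 0.0816, 0.0134]
tool_rot: [0.001, 0.317, 0.948, 0.0]
contact_force: [1.3, -0.2, -0.7]
gripper_width: -0.003
grasp_force: 0.0
```

```bash
python3 -m handwheel '[[[0,0,-0.003,0,0,0],[-0.0016,0.0012,0,0,0,0],[-0.0016,0.0012,0,0,0,0],[0,0,0,0,0,0],[0,0,0,0,0,0]]]'; python3 -m handwheel '[[[-0.0012,0.0009,0,0,0,0],[-0.0012,0.0009,0,0,0,0],[0,0,0,0,0,0]]]'
```

```text
time: 3.75
tool_pos: [0.551, 0.0838, 0.0092]
tool_rot: [-0.0, 0.317, 0.948, -0.0]
contact_force: [-0.2, 0.1, 0.0]
gripper_width: 0.002
grasp_force: 0.0
time: 4.0
tool_pos: [0.5498, 0.085, 0.01]
tool_rot: [0.001, 0.317, 0.948, -0.0]
contact_force: [2.4, -2.6, 1.6]
gripper_width: -0.003
grasp_force: 2.0
```

Run:
```python
from h import *
im,d=grab_frame("wrist"); cv2.imwrite("pics/w2.png",im)
```

```text
(no output)
```

View pics/w2.png

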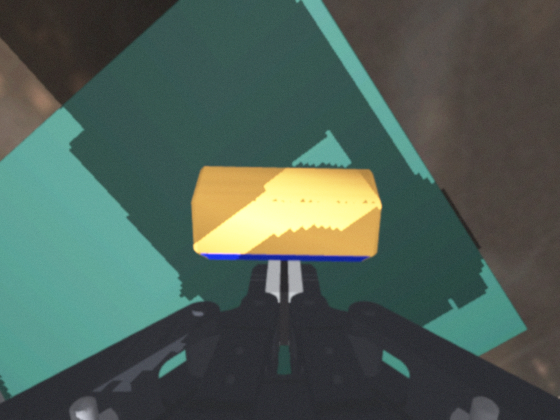

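The fingers are at the middle of the bar's blue side (285,262) with light contact (about 3.5 N). Now I push 45° up and forward.

```bash
python3 -m handwheel '[[[-0.0016,0.0012,0.002,0,0,0],[-0.0016,0.0012,0.002,0,0,0],[-0.0016,0.0012,0.002,0,0,0],[0,0,0,0,0,0]]]'; python3 -m handwheel '[[[-0.0016,0.0012,0.002,0,0,0],[-0.0016,0.0012,0.002,0,0,0],[-0.0016,0.0012,0.002,0,0,0],[-0.0016,0.0012,0.002,0,0,0],[-0.0016,0.0012,0.002,0,0,0],[0,0,0,0,0,0],[0,0,0,0,0,0]]]'
python3 - <<'E'
from h import *
im,d=grab_frame("wrist"); cv2.imwrite("pics/w3.png",im)
E
```

```text
time: 4.38
tool_pos: [0.5448, 0.0894, 0.0164]
tool_rot: [0.001, 0.317, 0.948, 0.001]
contact_force: [3.1, -0.8, 0.9]
gripper_width: 0.004
grasp_force: 1.0
time: 4.97
tool_pos: [0.5358, 0.0954, 0.0253]
tool_rot: [-0.0, 0.317, 0.948, 0.0]
contact_force: [0.0, 1.0, 0.1]
gripper_width: -0.001
grasp_force: 0.0
```

View pics/w3.png

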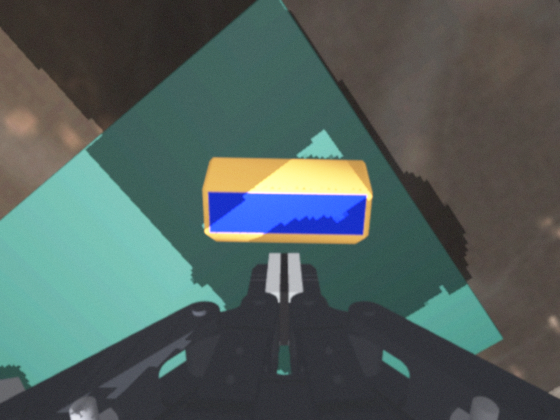

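The bar dropped onto the next flat and the blue flat faces up (287,213). I'll back off, lift and check.

```bash
python3 -m handwheel '[[[0.012,-0.009,0.002,0,0,0],[0.01,-0.007,0.01,0,0,0],[0,0,0.03,0,0,0],[0,0,0.03,0,0,0],[0,0,0.03,0,0,0],[0,0,0.03,0,0,0],[0,0,0,0,0,0],[0,0,0,0,0,0]]]'
python3 - <<'E'
from h import *
ci=camera_info("wrist"); im,d=grab_frame("wrist"); cv2.imwrite("pics/w4.png",im)
for t in ["brass_bar_center","steel_bar_center"]:
  for r in masks_of("wrist",t)[:2]:
    m=r["region"]&(d>0)&(im[...,0]>im[...,2].astype(int)+60)&(im[...,0]>im[...,1].astype(int)+50); v,u=np.nonzero(m)
    if len(v)<20: continue
    P=world("wrist",u.astype(float),v.astype(float),d[m],ci).T; c=P.mean(0); n=np.linalg.svd(P-c)[2][2]
    print(t,round(r["conf"],2),r["box"],c.round(3),"tilt",np.degrees(np.arccos(abs(n[2]))).round(1))
E
```

```text
time: 5.68
tool_pos: [0.5603, 0.0789, 0.161]
tool_rot: [0.003, 0.317, 0.948, 0.001]
contact_force: [-0.1, -0.0, -0.6]
gripper_width: -0.003
grasp_force: 0.0
brass_bar_center 0.89 [239.1, 90.4, 87.1, 58.1] [0.509 0.115 0.037] tilt 0.1
brass_bar_center 0.73 [3.7, 111.9, 20.5, 40.5] [ 0.378 -0.061  0.028] tilt 69.8
steel_bar_center 0.84 [27.0, 239.8, 94.7, 52.6] [ 0.498 -0.113  0.038] tilt 0.3
```

View pics/w4.png

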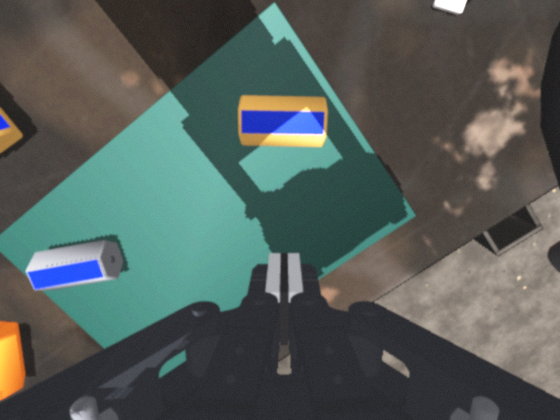

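The blue flat of the brass bar (283,122) is level, with a tilt of 0.1°, and the bar lies on the mat. The steel bar is undisturbed and the robot is clear of everything.

```bash
python3 -c "
from plant import job_done;print(job_done())"
```

```text
the job is handed in; nothing more can be done
None
```

The brass bar was rolled one flat and now lies on the mat with its blue flat up (measured tilt 0.1°), the steel bar was not touched, and the job was handed in about 6 s into the 32 s limit (the hand-in returned no verdict).

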